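Fill the bat rack and start its hold-down screw

TASK

Take the plaster bat that stands alone in the dark wooden block and stand it on edge in the rack's one empty slot, all the way down and upright, and let go of it. Then start the rack's hold-down screw by its crank handle: turn it backward (anticlockwise seen from above) until you feel the screw drop into its thread, then forward (clockwise) one full turn from there, and finish there, keeping the crank still with the gripper holding its handle (do not let go). Leave the bats already in the rack and everything else on the bench where they are.

Things in the scene. Friction and masses are not known exactly. Their poses are not given: they have to be found in the camera images.
- rack: Fixed light-wood block, 130 (x) by 160 (y) by 35 mm tall, origin under its centre on the bench. Three slots run along x at y = -50, 0, +50 mm, each 116 mm long, 14 mm wide, 25 mm deep, with 3 mm chamfered lips and a floor 10 mm above the bench. Two hold bats, one is empty. At its +y end a steel flange carries the threaded boss, at y = +185 mm.
- empty_slot (a point): Middle of the mouth of the empty slot, 35 mm above the bench and 25 mm above the slot's floor; x runs along the slot, y across it. The rest of the slot's sizes are under the rack.
- bat_center (a point): Centre of the loose bat: a plaster bat (flat rectangular off-white slab), 110 mm long (its x), 11 mm thick (its y), 95 mm tall (its z), about 0.13 kg. It stands on edge, alone, in the single slot (20 mm deep, floor 10 mm above the bench) of a fixed dark-wood block 130 by 60 by 30 mm on the robot's right. Fully down in the rack its centre is 57.5 mm above the bench.
- boss_top (a point): Centre of the top face of the fixed steel boss (56 mm diameter, top 50 mm above the bench); the screw's upright axis passes through it.
- hub (a point): Centre of the top of the crank's hub, on the screw's axis; about 95 mm above the bench at the start, it rises and sinks with the screw. The x axis points along the crank arm, from the screw's axis to the handle. The hub is 40 mm in diameter; the arm is 10 mm thick and its upper face is 11 mm below this point.
- handle (a point): Centre of the crank's handle: an upright dark-wood sleeve, 20 mm diameter, 36 mm tall, 50 mm from the screw's axis, its centre about 114 mm above the bench at the start, 30 mm above the arm's upper face. It spins freely on a steel pin, so a gripper holding it from above can circle the screw without turning. The pin's 16 mm head ends 41 mm above the sleeve's centre.
- spindle (a joint): Turn of the screw in rad, growing clockwise from above (forward). It starts between 0.5 and 1.9, the screw lying on top of its thread, not yet in it. Turned backward it drops in at about 0, where the crank points along the rack's +y, straight away from the slots. Stops at -5 and 8. Turning takes about 1 N at the handle.
- spindle_lift (a joint): Height of the screw in m, 0 at the thread's upper end. Right-hand thread, pitch 7 mm. On top of the thread it is about -0.007 x spindle/6.28 (-0.001 to -0.003 at the start); at the drop the screw falls 0.007 by its own weight (about 0.5 kg), and one forward turn then lowers it 0.007 more.
- rack_bat_a_center (a point): Centre of a bat already in the rack, same size as the loose one. Leave it.
- rack_bat_b_center (a point): Centre of the other bat already in the rack, same size. Leave it.
- mug: Bystander: white ceramic mug, 76 mm wide, 85 mm tall, origin at its underside. Leave it.
- jar: Bystander: white jar with steel lid, 64 mm wide, 75 mm tall, origin at its underside. Leave it.
- paddle: Bystander: spatula with a wooden handle lying beyond the rack, origin at its underside. Leave it.
- grip: The handle sleeve itself, same point as point handle. It floats on a soft spring (150 N/m) along its pin and can shift 12 mm down or 20 mm up on it, so a held sleeve may stay at one height while the screw rises and drops. The pin also gives 5 mm inward or outward along the arm, against a spring of 800 N/m.
Not all that is in view belongs to the job. What is shaped like the part that bears bat_center but purple or turquoise is not meant.

How it is judged:
By the outcome, as a careful person would: the job done as asked, in the order asked, and still so for the second after the job is handed in, while the arm keeps its last pose, push and grip.
It also fails if it takes over 72 s, if anything falls off the work surface, if the arm or the gripper's body presses on something with over 40 N, if the wrist force passes 120 N, or if a joint passes its speed limit or range.

ROBOT

A 7-joint arm with a two-finger parallel gripper is mounted at the origin on the work surface. World frame = base frame: x ahead of the robot, y to its left, z up, the work surface at z = 0. Lengths are in m, angles in degrees, forces in N, time in s.
With the tool pointing down it reaches from about 0.4 to 0.925 m from the base axis. Payload 4.1 kg.
Tool frame: the origin (TCP) lies on the centre line of the jaws, within the pads' length; the fingertips stand 17 mm ahead of it and the grasp point (between the pads) lies 2 mm behind it; z points along the fingers, y is the line along which they close (so a half turn about z gives the same grasp; the last joint's range is limited). The gripper opens to 85 mm and grips with 20 to 120 N. Pads are 22 mm wide; open, the fingers measure 114 mm over their backs; the gripper's body (76 mm by 85 mm) begins 54 mm behind the grasp point. The pads swing forward as they close: fully open they stand 13 mm farther back than shut.
Start: joints at [61.879, 22.827, 2.584, 88.041, -1.071, 69.15, -2.905], TCP at [0.248, -0.601, 0.248] pointing down, gripper open.
Joint ranges: [-161.44, 161.44], [-28.35, 127.94], [-78.24, 83.42], [0, 140.83], [-78.03, 258.03], [13.02, 114.36], [-168.23, 168.23]. Speed limits (degrees/s): [147.25, 147.25, 180, 180, 180, 180, 180].

INTERFACE

Orientations are given as a 3x3 rotation matrix whose columns are the frame's x, y, z axes.
In Python, from workcell import manip, eyes gives the robot as it stands.
- The arm moves only by the shell command python3 -m crank 'ROWS' [FORCE]. ROWS is text: rows parted by semicolons, each of 7 numbers parted by spaces: the shift along the world's x, y, z in units of 250 mm (1.0 is 250 mm), then the turn, a rotation vector about the world's x, y, z in units of 60 degrees (1.0 is 60 degrees), then the opening, from -1 (shut) to 1 (fully open), so that 0 is half open. A call has 1 to 20 rows; each row is the pose to reach, as a shift and turn from the pose commanded when the call began; what a row does not reach only later rows make up. A row lasts 1/8 s, in which the tool goes at most 62.5 mm and 10.7 degrees, less where a joint would pass 70% of its speed; a pose out of reach is approached as far as the arm can. A call with a number of a shift or a turn outside -1 to 1 is refused whole. A call with a gripper value outside its range is refused whole. The fingers move at their own pace and stop on an object; FORCE is the grip in N (left out, the last holds). Time passes only in rows, so rows that repeat a pose let the fingers close. It gives the time, the measured TCP pose, the force, the opening and the grip force at its end, in the units of the state.
- manip.get_state(): the state, without advancing time (a new reading comes with each control period).
- eyes.read_camera(name): name is "side" or "top" or "wrist"; returns a dict with "frame" (420x560x3 uint8, red, green, blue), "range_z" (420x560 float32, m along the optical axis (not along the pixel's ray), 0 where there is no reading), "fx", "fy", "cx", "cy" (pixels), "world_from_camera" (4x4, takes a point from camera to world coordinates). Camera axes: x right, y down, z forward; pixel columns grow to the right and rows downward; lengths in m; the calibration is good to about 2 mm. A picture is of the moment at which its call begins.
- manip.finish_job(): hands the job in; it is judged then, once.
The state is a dict: "time": time; "joint_pos": joint angles; "qd": joint speeds; "tau": joint torques, N m; "tcp_pos": TCP position; "eef_rot": TCP orientation; "contact_force": force on the tool from outside, world axes, zero at the start; "wrist_torque": the same for the moment, N m; "gripper_width": finger opening in m; "grip_force": force on a finger pad.
Only numpy, scipy, OpenCV 4.12 (cv2) and the standard library are available. Lean on these libraries where they do the work, as an engineer would, in place of code of your own. Each camera call takes 0.05 s, during which the arm holds its last target. There are 200 camera calls.

## Working session

There is one attempt and no reset: what is moved stays moved. The work goes in short steps, Python scripts to look and compute and a shell command to move; the robot and the scene stay as the last step left them, time stands still between calls to the robot, and variables do not carry over. Pictures are saved under pics/ and viewed, at most 10 in all, crops included, and the job is handed in when it is done.

```bash
mkdir -p pics; cat > h.py <<'E'
import numpy as np, cv2
from workcell import manip, eyes
def snap(name,tag):
    c=eyes.read_camera(name); np.savez(f'{tag}.npz',**c)
    cv2.imwrite(f'pics/{tag}.png',cv2.cvtColor(c['frame'],cv2.COLOR_RGB2BGR)); return c
def cloud(c):
    z=c['range_z'];v,u=np.mgrid[:z.shape[0],:z.shape[1]]
    P=np.stack([(u-c['cx'])/c['fx']*z,(v-c['cy'])/c['fy']*z,z,np.ones_like(z)],-1)
    W=(P@np.array(c['world_from_camera']).T)[...,:3]; W[z==0]=np.nan; return W
def load(tag): return dict(np.load(f'{tag}.npz'))
E
python3 - <<'E'
from h import *
a=snap('top','top0');b=snap('side','side0')
im=[cv2.imread(f'pics/{t}.png') for t in('top0','side0')]
s=manip.get_state();print({k:np.round(s[k],3) for k in s})
E
```

```text
{'time': np.float64(0.1), 'joint_pos': array([61.879, 22.867,  2.579, 88.108, -1.071, 69.149, -2.904]), 'qd': array([-0.003, -0.063,  0.102, -0.059,  0.033,  0.16 , -0.045]), 'tau': array([ 4.0000e-03, -4.7626e+01,  1.3710e+00, -2.5495e+01,  1.2000e-02,
        5.0000e-03,  0.0000e+00]), 'tcp_pos': array([ 0.248, -0.6  ,  0.247]), 'eef_rot': array([[ 0.924,  0.382, -0.001],
       [ 0.382, -0.924,  0.002],
       [-0.   , -0.002, -1.   ]]), 'contact_force': array([-0.286, -0.207,  0.064]), 'wrist_torque': array([-0.009, -0.052, -0.003]), 'grip_force': np.float64(0.0), 'gripper_width': np.float64(0.086)}
```

View pics/top0.png

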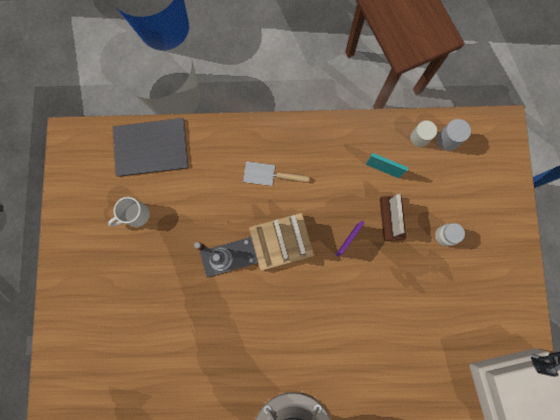

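View pics/side0.png

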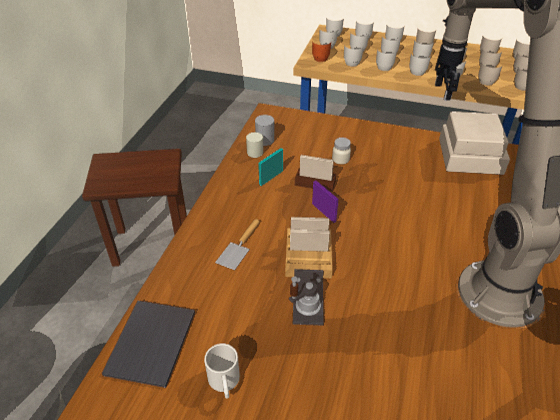

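The top view shows three bat-shaped slabs: off-white in the dark block (397,214), purple (350,238) and turquoise (386,166). The off-white one in the dark wood fits. The rack is at (281,242) with bats at (281,240) and (298,235), so the empty slot is near (264,246). The crank hub is at (220,259) and the handle at (199,245). Next I'll confirm with a crop and measure from depth.

```bash
python3 - <<'E'
from h import *
c=load('top0');W=cloud(c)
im=cv2.imread('pics/top0.png')[180:285,190:420];cv2.imwrite('pics/crop1.png',cv2.resize(im,None,fx=3.4,fy=3.4,interpolation=cv2.INTER_CUBIC))
print(c['fx'],np.round(c['world_from_camera'],3))
def rect(u0,u1,v0,v1,z0,z1,n):
    S=W[v0:v1,u0:u1].reshape(-1,3);S=S[(S[:,2]>z0)&(S[:,2]<z1)]
    (cx,cy),(w,h),a=cv2.minAreaRect((S[:,:2]*1000).astype(np.float32))
    print(n,len(S),'c',round(cx,1),round(cy,1),'size',round(w,1),round(h,1),'ang',round(a,1),'zmed',np.median(S[:,2]).round(4),'mean',S.mean(0).round(4))
rect(375,412,185,248,.10,.13,'bat top');rect(375,412,185,248,.024,.034,'block')
rect(240,320,205,275,.092,.115,'rack bats tops');rect(240,320,205,275,.03,.04,'rack top')
rect(268,291,210,268,.092,.115,'bat a');rect(289,310,205,262,.092,.115,'bat b')
rect(190,240,225,280,.13,.17,'pin');rect(190,240,225,280,.09,.10,'hub');rect(190,240,225,280,.1,.13,'sleeve')
rect(190,245,225,280,.045,.055,'boss')
rect(245,275,220,270,.005,.026,'slot floor')
E
```

```text
433.09896859151945 [[-0.022 -0.987  0.162  0.416]
 [-1.     0.023  0.005  0.006]
 [-0.009 -0.162 -0.987  1.292]
 [ 0.     0.     0.     1.   ]]
bat top 172 c 597.9 -311.9 size 110.1 12.9 ang 3.3 zmed 0.1053 mean [ 0.5966 -0.3116  0.1052]
block 480 c 598.0 -312.3 size 130.6 61.8 ang 2.0 zmed 0.03 mean [ 0.5928 -0.3036  0.0299]
rack bats tops 323 c 540.3 -4.3 size 109.5 60.9 ang 14.5 zmed 0.1049 mean [ 0.5398 -0.0047  0.1048]
rack top 1780 c 534.1 22.7 size 130.9 165.7 ang 14.5 zmed 0.0352 mean [0.5325 0.0233 0.0351]
bat a 160 c 534.0 19.8 size 108.7 11.0 ang 14.4 zmed 0.1049 mean [0.5337 0.0197 0.1049]
bat b 163 c 546.6 -28.4 size 109.5 11.2 ang 14.5 zmed 0.1049 mean [ 0.5457 -0.0285  0.1046]
pin 45 c 517.3 237.8 size 15.9 14.7 ang 11.7 zmed 0.1539 mean [0.5175 0.2376 0.1473]
hub 77 c 492.1 208.8 size 57.4 35.4 ang 71.6 zmed 0.0927 mean [0.4879 0.1991 0.0931]
sleeve 21 c 505.4 215.2 size 58.8 18.8 ang 63.1 zmed 0.1143 mean [0.5126 0.2319 0.1164]
boss 121 c 489.5 198.3 size 52.4 51.6 ang 88.3 zmed 0.0495 mean [0.4861 0.1914 0.0497]
slot floor 433 c 528.3 85.2 size 87.2 143.2 ang 88.9 zmed 0.011 mean [0.5125 0.0949 0.0111]
```

View pics/crop1.png

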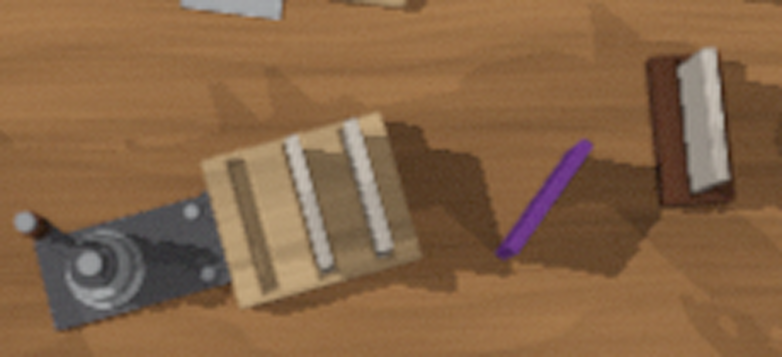

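The crop confirms it: the loose off-white bat is in the dark wooden block at crop (703,120), the purple decoy is separate, and the empty slot is at crop (252,225), on the flange side. Measured values:
- **Loose bat:** centre (598,-312), yaw about 2.5°.
- **Rack:** yaw 14.5°.
- **Empty slot:** (521.6,68.3).
- **Screw axis:** (488,199).
- **Handle:** (517,238), so the spindle is at about 0.9.

I'll move above the bat and look with the wrist camera.

```bash
python3 -m crank '0.25 0.2 0 0 0 -0.15 0.2;0.5 0.4 0 0 0 -0.3 0.2;0.8 0.65 0 0 0 -0.33 0.2;0.8 0.65 0 0 0 -0.33 0.2;0.8 0.65 0 0 0 -0.33 0.2;0.8 0.65 0 0 0 -0.33 0.2' 40; python3 -m crank '0.25 0.2 0 0 0 0 0.2;0.5 0.4 0 0 0 0 0.2;0.6 0.5 0 0 0 0 0.2;0.6 0.5 0 0 0 0 0.2;0.6 0.5 0 0 0 0 0.2;0.6 0.5 0 0 0 0 0.2'
python3 - <<'E'
from h import *
c=snap('wrist','w1');W=cloud(c)
s=manip.get_state();print(s['time'],s['tcp_pos'],np.round(s['eef_rot'],3))
S=W.reshape(-1,3);S=S[np.isfinite(S[:,2])]
for z0,z1 in((.1,.112),(.025,.034)):
    T=S[(S[:,2]>z0)&(S[:,2]<z1)&(abs(S[:,0]-.6)<.1)&(abs(S[:,1]+.31)<.06)]
    print(len(T),cv2.minAreaRect((T[:,:2]*1000).astype(np.float32)),np.median(T[:,2]))
E
```

```text
time: 0.85
tcp_pos: [0.4484, -0.4377, 0.2478]
eef_rot: [[0.999, 0.048, -0.001], [0.048, -0.999, 0.0], [-0.001, -0.0, -1.0]]
contact_force: [-1.0, -0.3, -0.0]
gripper_width: 0.0513
grip_force: 0.0
time: 1.6
tcp_pos: [0.5959, -0.3167, 0.2483]
eef_rot: [[0.999, 0.041, -0.001], [0.041, -0.999, -0.002], [-0.002, 0.002, -1.0]]
contact_force: [-0.2, -0.1, 0.2]
gripper_width: 0.0511
grip_force: 0.0
1.65 [ 0.59611864 -0.31644563  0.24840914] [[ 0.999  0.041 -0.001]
 [ 0.041 -0.999 -0.002]
 [-0.001  0.002 -1.   ]]
2047 ((597.3004760742188, -310.5679931640625), (108.64535522460938, 10.696773529052734), 2.3149800300598145) 0.10469853280934083
6543 ((596.4003295898438, -310.6962890625), (129.4845428466797, 60.0988655090332), 2.2416329383850098) 0.02975861017107656
```

View pics/w1.png

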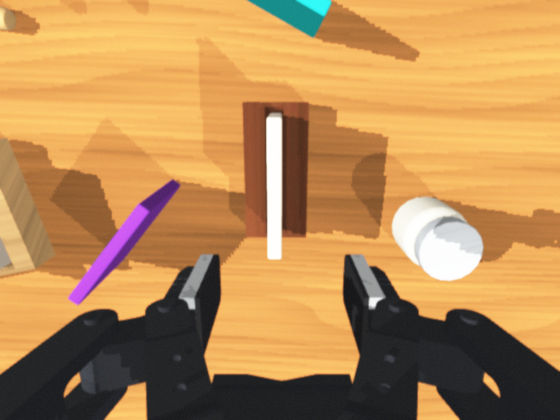

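The wrist view shows the off-white bat at (274,185) upright in the dark block, the jar at right and the purple slab at left. Wrist depth gives (597.3,-310.6), yaw 2.3°, top at 105. I'll descend and grip.

```bash
python3 -m crank '0.006 0.022 -0.2 0 0 0 0.2;0.006 0.022 -0.4 0 0 0 0.2;0.006 0.022 -0.55 0 0 0 0.2;0.006 0.022 -0.645 0 0 0 0.2;0.006 0.022 -0.645 0 0 0 0.2;0.006 0.022 -0.645 0 0 0 0.2' && python3 -m crank '0 0 0 0 0 0 -0.5;0 0 0 0 0 0 -0.9;0 0 0 0 0 0 -1;0 0 0 0 0 0 -1;0 0 0 0 0 0 -1;0 0 0 0 0 0 -1;0 0 0 0 0 0 -1;0 0 0 0 0 0 -1' 40
```

```text
time: 2.4
tcp_pos: [0.5999, -0.3092, 0.0885]
eef_rot: [[0.999, 0.045, 0.002], [0.045, -0.999, -0.001], [0.002, 0.002, -1.0]]
contact_force: [0.1, -0.5, 0.2]
gripper_width: 0.0512
grip_force: 0.0
time: 3.4
tcp_pos: [0.6003, -0.3091, 0.0883]
eef_rot: [[0.999, 0.046, 0.002], [0.046, -0.999, -0.002], [0.002, 0.002, -1.0]]
contact_force: [-0.5, -2.3, 6.1]
gripper_width: 0.0106
grip_force: 41.2
```

```bash
python3 -m crank '0 0 0.1 0 0 0 -1;0 0 0.25 0 0 0 -1;0 0 0.45 0 0 0 -1;0 0 0.56 0 0 0 -1;-0.05 0.2 0.56 0 0 0.05 -1;-0.1 0.4 0.56 0 0 0.1 -1;-0.15 0.6 0.56 0 0 0.15 -1;-0.2 0.75 0.56 0 0 0.2 -1;-0.2 0.75 0.56 0 0 0.203 -1;-0.2 0.75 0.56 0 0 0.203 -1' && python3 -m crank '-0.03 0.2 0 0 0 0 -1;-0.06 0.4 0 0 0 0 -1;-0.08 0.6 0 0 0 0 -1;-0.1 0.72 0 0 0 0 -1;-0.104 0.76 0 0 0 0 -1;-0.104 0.76 0 0 0 0 -1;-0.104 0.76 0 0 0 0 -1;-0.104 0.76 0 0 0 0 -1'
python3 - <<'E'
from h import *
s=manip.get_state();print(s['time'],np.round(s['tcp_pos'],4),np.round(s['eef_rot'],3),s['contact_force'])
c=snap('wrist','w2');W=cloud(c)
S=W.reshape(-1,3);S=S[np.isfinite(S[:,2])]
def r(m,n):
    T=S[m]; print(n,len(T),cv2.minAreaRect((T[:,:2]*1000).astype(np.float32)),np.median(T,0) if len(T) else '')
t=np.radians(14.5);d=S[:,:2]-[.5216,.0683];X=d@[np.cos(t),np.sin(t)];Y=d@[-np.sin(t),np.cos(t)]
r((S[:,2]>.1)&(S[:,2]<.11)&(abs(X)<.08)&(abs(Y+.05)<.02),'bat a')
r((S[:,2]>.1)&(S[:,2]<.11)&(abs(X)<.08)&(abs(Y+.1)<.02),'bat b')
r((S[:,2]>.03)&(S[:,2]<.04)&(abs(X)<.08)&(abs(Y)<.2),'rack')
c2=snap('top','t2');W2=cloud(c2).reshape(-1,3);S=W2[np.isfinite(W2[:,2])]
d=S[:,:2]-[.5216,.0683];X=d@[np.cos(t),np.sin(t)];Y=d@[-np.sin(t),np.cos(t)]
E
```

```text
time: 4.65
tcp_pos: [0.5492, -0.1204, 0.2264]
eef_rot: [[0.967, 0.256, -0.001], [0.256, -0.967, -0.0], [-0.001, -0.0, -1.0]]
contact_force: [-0.1, -0.7, -0.6]
gripper_width: 0.0104
grip_force: 40.3
time: 5.65
tcp_pos: [0.524, 0.068, 0.227]
eef_rot: [[0.967, 0.253, -0.0], [0.253, -0.967, -0.001], [-0.0, 0.001, -1.0]]
contact_force: [0.1, -0.2, -1.3]
gripper_width: 0.0106
grip_force: 40.3
5.65 [0.524 0.068 0.227] [[ 0.967  0.253 -0.   ]
 [ 0.253 -0.967 -0.001]
 [-0.     0.001 -1.   ]] [ 0.08558542 -0.23505261 -1.27711795]
bat a 2475 ((534.042236328125, 21.67470359802246), (109.2452392578125, 11.380245208740234), 14.266179084777832) [0.53903807 0.02332203 0.10465697]
bat b 2613 ((545.91650390625, -26.549179077148438), (109.64118194580078, 11.931264877319336), 14.303967475891113) [ 0.55057776 -0.0247696   0.10456574]
rack 13816 ((529.66943359375, 40.34599304199219), (139.75831604003906, 350.4361267089844), 10.796273231506348) [0.54165897 0.03884979 0.03474105]
```

View pics/w2.png

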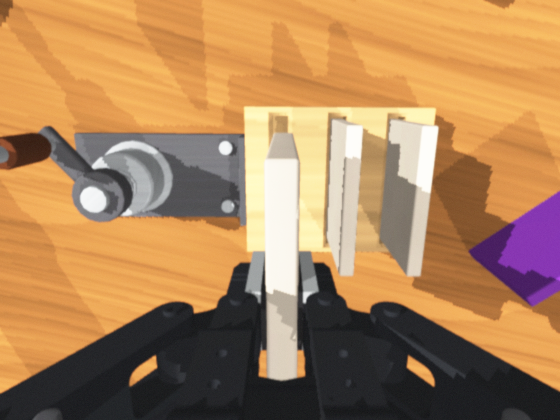

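The wrist view shows the bat held upright over the rack at (283,220), with the empty slot peeking out at (279,120). The crank is at left, hub (98,200). I'll compare bat and slot in this same image, across the slot.

```bash
python3 - <<'E'
from h import *
c=load('w2');W=cloud(c);S=W.reshape(-1,3);S=S[np.isfinite(S[:,2])]
t=np.radians(14.4);d=S[:,:2]-[.5216,.0683];X=1000*d@[np.cos(t),np.sin(t)];Y=1000*d@[-np.sin(t),np.cos(t)];Z=1000*S[:,2]
m=(abs(Y)<20)&(abs(X)<70)&(Z>140)&(Z<260)
for a in range(140,260,15):
    k=m&(Z>a)&(Z<a+15)&(abs(Y)<6.5+3)
    if k.sum()>20: print('bat z',a,k.sum(),np.percentile(X[k],[2,50,98]).round(1),np.percentile(Y[k],[2,50,98]).round(1))
k=(Z>32)&(Z<38)&(abs(X)<66)
for a in range(-66,66,6):
    q=(X>a)&(X<a+6)&(Z<29)&(Z>5)&(abs(Y)<15)
    e=k&(X>a)&(X<a+6)&(abs(Y)<40)
    y=np.sort(Y[e]); 
    if len(y)>5:
        g=np.diff(y);i=g.argmax();print('slot X',a,'deep',q.sum(),np.percentile(Y[q],[2,98]).round(1) if q.sum() else '','top gap',y[i].round(1),y[i+1].round(1))
k=(Z>33)&(Z<37)&(abs(X)<60)&(Y<45)&(Y>-140);print('rack Y',np.percentile(Y[k],[.3,99.7]))
k=(Z>33)&(Z<37)&(abs(Y)<25);print('rack X',np.percentile(X[k],[.3,99.7]))
E
```

```text
bat z 155 57 [53.5 54.  54.1] [-5.5 -0.7  4.3]
bat z 170 66 [53.6 54.  54.2] [-5.3 -0.4  4.4]
bat z 185 78 [53.7 54.1 54.2] [-5.3 -0.5  4.5]
bat z 200 145 [11.6 54.1 54.3] [-8.9 -0.1  8.6]
bat z 215 408 [11.5 12.3 54.4] [-9.3 -0.1  9.3]
bat z 230 7911 [-22.2  19.1  54.2] [-6.8 -0.   6.8]
bat z 245 1730 [-9.   4.2 13.5] [-9.   3.2  9.1]
slot X -66 deep 0  top gap -16.7 15.9
slot X -60 deep 0  top gap -16.5 15.8
slot X -54 deep 0  top gap -16.3 15.7
slot X -48 deep 0  top gap -16.3 15.7
slot X -42 deep 0  top gap -16.2 15.6
slot X -36 deep 0  top gap -17.0 15.6
slot X -30 deep 0  top gap -16.9 15.5
slot X -24 deep 0  top gap -16.8 15.5
slot X -18 deep 0  top gap -16.7 15.4
slot X -12 deep 0  top gap -16.6 16.2
slot X -6 deep 0  top gap -16.5 16.2
slot X 0 deep 0  top gap -16.4 16.1
slot X 6 deep 0  top gap -16.3 16.0
slot X 12 deep 0  top gap -16.1 16.0
slot X 18 deep 0  top gap -15.2 14.3
slot X 24 deep 0  top gap -13.4 12.5
slot X 30 deep 0  top gap -11.5 9.9
slot X 36 deep 8 [7.  8.7] top gap -10.6 9.1
slot X 42 deep 111 [-5.   8.6] top gap -5.5 9.0
slot X 48 deep 97 [-4.9  8.6] top gap -5.5 9.0
slot X 54 deep 64 [-4.9  8.6] top gap -2.8 -2.0
slot X 60 deep 8 [-14.7  -8.9] top gap 0.6 1.4
rack Y [-125.57838841   37.34856404]
rack X [-63.4935501   65.07095728]
```

```bash
python3 -m crank '0.004 0.009 -0.1 0 0 0 -1;0.004 0.009 -0.25 0 0 0 -1;0.004 0.009 -0.36 0 0 0 -1;0.004 0.009 -0.42 0 0 0 -1;0.004 0.009 -0.42 0 0 0 -1;0.004 0.009 -0.44 0 0 0 -1;0.004 0.009 -0.46 0 0 0 -1;0.004 0.009 -0.48 0 0 0 -1;0.004 0.009 -0.48 0 0 0 -1;0.004 0.009 -0.48 0 0 0 -1'
```

```text
time: 7.0
tcp_pos: [0.5247, 0.0718, 0.1071]
eef_rot: [[0.967, 0.256, -0.0], [0.256, -0.967, -0.0], [-0.0, 0.0, -1.0]]
contact_force: [-0.3, -0.4, -1.8]
gripper_width: 0.0107
grip_force: 40.3
```

```bash
python3 -m crank '0 0 -0.02 0 0 0 -1;0 0 -0.04 0 0 0 -1;0 0 -0.06 0 0 0 -1;0 0 -0.07 0 0 0 -1;0 0 -0.076 0 0 0 -1;0 0 -0.076 0 0 0 -1;0 0 -0.076 0 0 0 -1'
```

```text
time: 7.88
tcp_pos: [0.5246, 0.0717, 0.0883]
eef_rot: [[0.967, 0.256, -0.0], [0.256, -0.967, -0.0], [-0.0, 0.0, -1.0]]
contact_force: [-1.5, -1.5, 3.1]
gripper_width: 0.0105
grip_force: 40.8
```

```bash
python3 -m crank '0 0 0 0 0 0 -0.6;0 0 0 0 0 0 -0.4;0 0 0 0 0 0 -0.35;0 0 0 0 0 0 -0.35;0 0 0.05 0 0 0 -0.35;0 0 0.15 0 0 0 -0.35;0 0 0.3 0 0 0 -0.35;0 0 0.5 0 0 0 -0.35;0 0 0.68 0 0 0 0;0 0 0.68 0 0 0 0;0 0 0.68 0 0 0 0'
python3 - <<'E'
from h import *
c=snap('wrist','w3');W=cloud(c);S=W.reshape(-1,3);S=S[np.isfinite(S[:,2])]
t=np.radians(14.4);d=S[:,:2]-[.5216,.0683];X=1000*d@[np.cos(t),np.sin(t)];Y=1000*d@[-np.sin(t),np.cos(t)]
for o in(0,-50,-100):
    m=(abs(X)<70)&(abs(Y-o)<15)&(S[:,2]>.09)&(S[:,2]<.13)
    T=S[m];print(o,cv2.minAreaRect((T[:,:2]*1000).astype(np.float32)),np.percentile(T[:,2],[5,50,95]))
c=snap('top','t3');W=cloud(c)
def rect(u0,u1,v0,v1,z0,z1,n):
    S=W[v0:v1,u0:u1].reshape(-1,3);S=S[(S[:,2]>z0)&(S[:,2]<z1)]
    print(n,len(S),cv2.minAreaRect((S[:,:2]*1000).astype(np.float32)),np.median(S,0).round(4))
rect(185,235,225,275,.145,.162,'pin head')
E
```

```text
time: 9.25
tcp_pos: [0.5243, 0.0719, 0.2581]
eef_rot: [[0.967, 0.256, -0.0], [0.256, -0.967, -0.0], [-0.0, 0.0, -1.0]]
contact_force: [-0.4, 0.2, -0.7]
gripper_width: 0.0425
grip_force: 0.0
0 ((521.4857177734375, 71.34052276611328), (109.4864273071289, 10.977323532104492), 14.214224815368652) [0.10351576 0.10475005 0.10586131]
-50 ((534.5420532226562, 21.881752014160156), (108.07098388671875, 11.346160888671875), 14.2186918258667) [0.09429005 0.10449308 0.10586299]
-100 ((546.1163330078125, -26.561176300048828), (109.69170379638672, 11.703460693359375), 14.276973724365234) [0.09225221 0.10429513 0.10572328]
pin head 28 ((517.4700317382812, 238.51963806152344), (13.253435134887695, 13.44947624206543), 2.610933542251587) [0.5185 0.2395 0.1559]
```

View pics/w3.png

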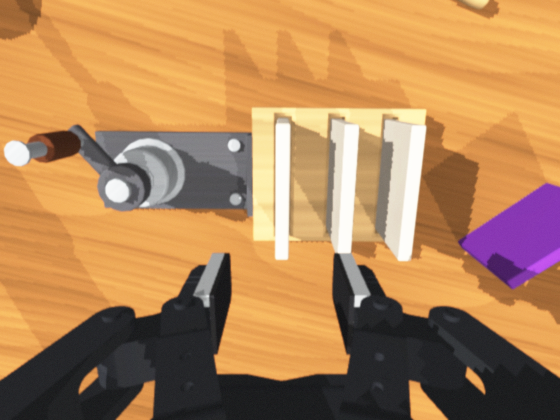

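The bat is in the empty slot at (281,190), its top at 104.7 mm, level with the others. The crank hub is at (117,190) and the handle at (50,148). I'll move above the handle for a close look.

```bash
python3 -m crank '-0.01 0.2 0 0 0 0 0;-0.02 0.4 0 0 0 0 0;-0.025 0.6 0 0 0 0 0;-0.025 0.668 0 0 0 0 0;-0.025 0.668 0 0 0 0 0;-0.025 0.668 0 0 0 0 0;-0.025 0.668 0 0 0 0 0'
python3 - <<'E'
from h import *
s=manip.get_state();print(np.round(s['tcp_pos'],4))
c=snap('wrist','w4');W=cloud(c);S=W.reshape(-1,3);S=S[np.isfinite(S[:,2])]*1000
def r(n,cx,cy,rad,z0,z1):
    T=S[(np.hypot(S[:,0]-cx,S[:,1]-cy)<rad)&(S[:,2]>z0)&(S[:,2]<z1)]
    if len(T)<5: print(n,len(T)); return
    (x,y),R=cv2.minEnclosingCircle(T[:,:2].astype(np.float32));print(n,len(T),'enc',round(x,1),round(y,1),round(R,1),'zmed',np.median(T[:,2]).round(1),'max',T[:,2].max().round(1),'med',np.median(T,0).round(1))
r('pin',518,239,25,150,165);r('sleeve',518,239,25,125,136);r('hubtop',488,200,18,85,110);r('boss',488,200,40,46,54)
E
```

```text
time: 10.22
tcp_pos: [0.519, 0.2368, 0.2579]
eef_rot: [[0.967, 0.253, -0.0], [0.253, -0.967, -0.001], [-0.0, 0.001, -1.0]]
contact_force: [-0.1, 0.5, -0.2]
gripper_width: 0.0426
grip_force: 0.0
[0.519  0.2368 0.2579]
pin 441 enc 517.7 241.4 7.8 zmed 155.4 max 156.8 med [518.  241.4 155.4]
sleeve 323 enc 517.7 241.3 10.0 zmed 131.9 max 135.8 med [522.4 242.7 131.9]
hubtop 1303 enc 488.0 200.0 18.0 zmed 88.9 max 97.8 med [489.5 200.9  88.9]
boss 754 enc 488.1 201.0 28.0 zmed 49.6 max 53.9 med [504.9 201.6  49.6]
```

View pics/w4.png

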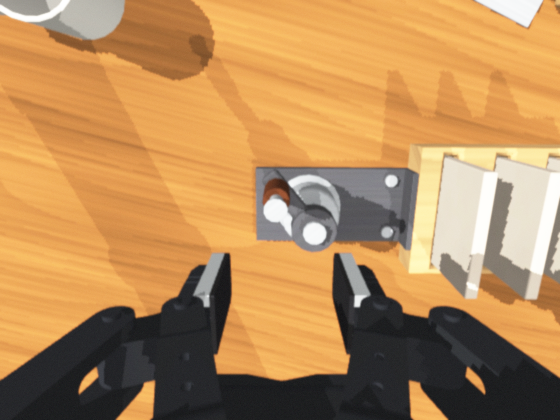

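Pin head at (275,210), hub at (314,234), boss ring concentric. The wrist depth is self-consistent: handle (517.7,241.4), axis (488.1,201.0), radius 50.1, boss radius 28.0. The crank is about 50.6° clockwise of the drop point. I'll descend and grip the sleeve.

```bash
python3 -m crank '-0.005 0.018 -0.1 0 0 0 0;-0.005 0.018 -0.2 0 0 0 0;-0.005 0.018 -0.35 0 0 0 0;-0.005 0.018 -0.48 0 0 0 0;-0.005 0.018 -0.56 0 0 0 0;-0.005 0.018 -0.56 0 0 0 0;-0.005 0.018 -0.56 0 0 0 0' && python3 -m crank '0 0 0 0 0 0 -0.3;0 0 0 0 0 0 -0.5;0 0 0 0 0 0 -0.7;0 0 0 0 0 0 -1;0 0 0 0 0 0 -1;0 0 0 0 0 0 -1' 30
```

```text
time: 11.15
tcp_pos: [0.5181, 0.2434, 0.1191]
eef_rot: [[0.967, 0.255, 0.002], [0.255, -0.967, 0.001], [0.002, -0.0, -1.0]]
contact_force: [0.5, 1.2, 0.3]
gripper_width: 0.0426
grip_force: 0.0
time: 11.9
tcp_pos: [0.5173, 0.2433, 0.118]
eef_rot: [[0.967, 0.256, -0.0], [0.256, -0.967, -0.0], [-0.0, 0.0, -1.0]]
contact_force: [0.2, -1.2, 0.2]
gripper_width: 0.019
grip_force: 29.3
```

```bash
cat > arc.py <<'E'
import sys
from h import *
A=np.array([488.1,201.0]);p=np.array(manip.get_state()['tcp_pos'])*1000
a,b,n=map(float,sys.argv[1:4]);print('now phi',np.degrees(np.arctan2(*(p[:2]-A)[::-1])).round(1),'r',np.hypot(*(p[:2]-A)).round(1),p.round(1))
for f in np.linspace(a,b,int(n)+1)[1:]:
    t=A+50*np.array([np.cos(np.radians(f)),np.sin(np.radians(f))]);print(f.round(1),((t-p[:2])/250).round(3))
E
python3 arc.py 54 94 8
```

```text
now phi 55.4 r 51.4 [517.3 243.3 118. ]
59.0 [-0.014  0.002]
64.0 [-0.029  0.011]
69.0 [-0.045  0.018]
74.0 [-0.062  0.023]
79.0 [-0.079  0.027]
84.0 [-0.096  0.03 ]
89.0 [-0.113  0.031]
94.0 [-0.131  0.03 ]
```

```bash
python3 -m crank '-0.014 0.002 0 0 0 0 -1;-0.029 0.011 0 0 0 0 -1;-0.045 0.018 0 0 0 0 -1;-0.062 0.023 0 0 0 0 -1;-0.079 0.027 0 0 0 0 -1;-0.096 0.03 0 0 0 0 -1;-0.113 0.031 0 0 0 0 -1;-0.131 0.03 0 0 0 0 -1;-0.131 0.03 0 0 0 0 -1;-0.131 0.03 0 0 0 0 -1' 
cat > look.py <<'E'
import sys
from h import *
c=snap(sys.argv[1],sys.argv[2]);W=cloud(c);S=W.reshape(-1,3);S=S[np.isfinite(S[:,2])]*1000
T=S[(np.hypot(S[:,0]-488.1,S[:,1]-200.5)<24)&(S[:,2]>60)&(S[:,2]<105)]
h,e=np.histogram(T[:,2],bins=np.arange(60,106,2));print(len(T),dict(zip(e[:-1].astype(int).tolist(),h.tolist())))
k=T[T[:,2]>np.percentile(T[:,2],60)];print('p99 z',np.percentile(T[:,2],[60,80,90,95,99]).round(1))
E
python3 look.py wrist w5; python3 arc.py 94 112 6
```

```text
time: 13.15
tcp_pos: [0.4834, 0.2509, 0.1177]
eef_rot: [[0.967, 0.256, -0.002], [0.256, -0.967, -0.001], [-0.002, 0.0, -1.0]]
contact_force: [-0.2, -0.2, 0.5]
gripper_width: 0.0189
grip_force: 29.4
6046 {60: 13, 62: 0, 64: 0, 66: 0, 68: 0, 70: 3, 72: 44, 74: 89, 76: 94, 78: 101, 80: 106, 82: 142, 84: 297, 86: 350, 88: 3044, 90: 271, 92: 95, 94: 700, 96: 695, 98: 2, 100: 0, 102: 0}
p99 z [89.5 95.2 96.1 96.5 97.1]
now phi 95.3 r 50.1 [483.5 250.9 117.7]
97.0 [-0.006 -0.001]
100.0 [-0.016 -0.003]
103.0 [-0.026 -0.005]
106.0 [-0.037 -0.007]
109.0 [-0.047 -0.01 ]
112.0 [-0.056 -0.014]
```

```bash
python3 -m crank '-0.006 -0.001 0 0 0 0 -1;-0.016 -0.003 0 0 0 0 -1;-0.026 -0.005 0 0 0 0 -1;-0.026 -0.005 0 0 0 0 -1;-0.026 -0.005 0 0 0 0 -1' | grep -E 'tcp|contact'; python3 look.py wrist w6; python3 -m crank '-0.005 -0.001 0 0 0 0 -1;-0.011 -0.002 0 0 0 0 -1;-0.011 -0.002 0 0 0 0 -1;-0.011 -0.002 0 0 0 0 -1' | grep -E 'tcp|contact';python3 look.py wrist w7;python3 arc.py 106 121 5
```

```text
tcp_pos: [0.4777, 0.2498, 0.118]
contact_force: [1.1, -1.0, 0.7]
6361 {60: 7, 62: 0, 64: 0, 66: 0, 68: 0, 70: 1, 72: 48, 74: 78, 76: 94, 78: 99, 80: 116, 82: 141, 84: 327, 86: 306, 88: 3275, 90: 347, 92: 86, 94: 670, 96: 765, 98: 1, 100: 0, 102: 0}
p99 z [89.5 95.1 96.2 96.6 97.1]
tcp_pos: [0.4747, 0.2491, 0.1179]
contact_force: [-0.3, -0.7, 0.4]
6421 {60: 2, 62: 0, 64: 0, 66: 0, 68: 0, 70: 2, 72: 49, 74: 87, 76: 102, 78: 100, 80: 117, 82: 160, 84: 346, 86: 502, 88: 3270, 90: 157, 92: 108, 94: 910, 96: 509, 98: 0, 100: 0, 102: 0}
p99 z [89.2 94.9 95.9 96.2 96.8]
now phi 105.6 r 49.9 [474.7 249.  117.9]
109.0 [-0.012 -0.003]
112.0 [-0.021 -0.007]
115.0 [-0.031 -0.011]
118.0 [-0.04  -0.016]
121.0 [-0.049 -0.021]
```

```bash
python3 -m crank '-0.006 -0.001 0 0 0 0 -1;-0.012 -0.003 0 0 0 0 -1;-0.012 -0.003 0 0 0 0 -1;-0.012 -0.003 0 0 0 0 -1' | grep -E 'tcp|contact'; python3 look.py wrist w8|tail -1; python3 -m crank '-0.005 -0.002 0 0 0 0 -1;-0.01 -0.004 0 0 0 0 -1;-0.01 -0.004 0 0 0 0 -1;-0.01 -0.004 0 0 0 0 -1' | grep -E 'tcp|contact';python3 look.py wrist w9|tail -1;python3 arc.py 112 130 6
```

```text
tcp_pos: [0.4716, 0.2482, 0.1178]
contact_force: [-1.0, -1.8, -0.3]
p99 z [82.8 88.4 89.4 89.8 90.4]
tcp_pos: [0.4701, 0.2477, 0.1183]
contact_force: [1.0, 0.2, -0.5]
p99 z [82.8 88.4 89.4 89.8 90.3]
now phi 111.1 r 50.0 [470.1 247.6 118.3]
115.0 [-0.013 -0.005]
118.0 [-0.022 -0.01 ]
121.0 [-0.031 -0.015]
124.0 [-0.04  -0.021]
127.0 [-0.048 -0.027]
130.0 [-0.057 -0.033]
```

The screw dropped 7 mm (hub 96.8 to 90.4) at arm direction about 107°, i.e. spindle ≈ 0. Now forward one full turn, clockwise, to about 105° − 360°, lowering the gripper along with the screw.

```bash
python3 arc.py 111 15 12
```

```text
now phi 111.1 r 50.0 [470.1 247.6 118.3]
103.0 [0.027 0.008]
95.0 [0.055 0.013]
87.0 [0.082 0.013]
79.0 [0.11 0.01]
71.0 [0.137 0.003]
63.0 [ 0.163 -0.008]
55.0 [ 0.187 -0.023]
47.0 [ 0.208 -0.04 ]
39.0 [ 0.227 -0.061]
31.0 [ 0.243 -0.084]
23.0 [ 0.256 -0.108]
15.0 [ 0.265 -0.135]
```

```bash
python3 -m crank '0.027 0.008 0 0 0 0 -1;0.055 0.013 -0.003 0 0 0 -1;0.082 0.013 -0.006 0 0 0 -1;0.11 0.01 -0.01 0 0 0 -1;0.137 0.003 -0.013 0 0 0 -1;0.163 -0.008 -0.016 0 0 0 -1;0.187 -0.023 -0.02 0 0 0 -1;0.208 -0.04 -0.023 0 0 0 -1;0.227 -0.061 -0.026 0 0 0 -1;0.243 -0.084 -0.03 0 0 0 -1;0.256 -0.108 -0.033 0 0 0 -1;0.265 -0.135 -0.035 0 0 0 -1;0.265 -0.135 -0.035 0 0 0 -1;0.265 -0.135 -0.035 0 0 0 -1'; python3 look.py wrist w10|tail -1; python3 arc.py 15 -81 12
```

```text
time: 17.27
tcp_pos: [0.5367, 0.212, 0.1094]
eef_rot: [[0.967, 0.255, 0.001], [0.255, -0.967, -0.002], [0.0, 0.002, -1.0]]
contact_force: [1.3, -2.7, -0.3]
gripper_width: 0.0192
grip_force: 29.5
p99 z [80.7 81.1 81.3 81.5 81.8]
now phi 13.1 r 49.7 [536.5 212.3 109.3]
7.0 [ 0.005 -0.021]
-1.0 [ 0.006 -0.048]
-9.0 [ 0.004 -0.076]
-17.0 [-0.003 -0.103]
-25.0 [-0.013 -0.13 ]
-33.0 [-0.026 -0.154]
-41.0 [-0.043 -0.176]
-49.0 [-0.063 -0.196]
-57.0 [-0.085 -0.213]
-65.0 [-0.109 -0.226]
-73.0 [-0.135 -0.236]
-81.0 [-0.162 -0.243]
```

```bash
python3 -m crank '0.005 -0.021 0 0 0 0 -1;0.006 -0.048 -0.001 0 0 0 -1;0.004 -0.076 -0.002 0 0 0 -1;-0.003 -0.103 -0.002 0 0 0 -1;-0.013 -0.13 -0.003 0 0 0 -1;-0.026 -0.154 -0.003 0 0 0 -1;-0.043 -0.176 -0.004 0 0 0 -1;-0.063 -0.196 -0.005 0 0 0 -1;-0.085 -0.213 -0.005 0 0 0 -1;-0.109 -0.226 -0.006 0 0 0 -1;-0.135 -0.236 -0.006 0 0 0 -1;-0.162 -0.243 -0.007 0 0 0 -1;-0.162 -0.243 -0.007 0 0 0 -1;-0.162 -0.243 -0.007 0 0 0 -1'; python3 look.py wrist w11|tail -1; python3 arc.py -81 -177 12
```

```text
time: 19.08
tcp_pos: [0.4935, 0.1525, 0.1068]
eef_rot: [[0.967, 0.256, -0.004], [0.256, -0.967, -0.002], [-0.005, 0.001, -1.0]]
contact_force: [-2.8, -2.1, -0.1]
gripper_width: 0.0187
grip_force: 29.6
p99 z [79.  84.6 85.6 86.1 86.6]
now phi -83.4 r 48.8 [493.7 152.5 106.8]
-89.0 [-0.019 -0.006]
-97.0 [-0.047 -0.005]
-105.0 [-0.074  0.001]
-113.0 [-0.101  0.01 ]
-121.0 [-0.125  0.023]
-129.0 [-0.148  0.039]
-137.0 [-0.169  0.058]
-145.0 [-0.186  0.079]
-153.0 [-0.201  0.103]
-161.0 [-0.212  0.129]
-169.0 [-0.219  0.156]
-177.0 [-0.222  0.183]
```

```bash
python3 -m crank '-0.019 -0.006 0 0 0 0 -1;-0.047 -0.005 -0.001 0 0 0 -1;-0.074 0.001 -0.002 0 0 0 -1;-0.101 0.01 -0.002 0 0 0 -1;-0.125 0.023 -0.003 0 0 0 -1;-0.148 0.039 -0.003 0 0 0 -1;-0.169 0.058 -0.004 0 0 0 -1;-0.186 0.079 -0.005 0 0 0 -1;-0.201 0.103 -0.005 0 0 0 -1;-0.212 0.129 -0.006 0 0 0 -1;-0.219 0.156 -0.006 0 0 0 -1;-0.222 0.183 -0.007 0 0 0 -1;-0.222 0.183 -0.007 0 0 0 -1;-0.222 0.183 -0.007 0 0 0 -1'; python3 look.py wrist w12|tail -1; python3 arc.py -177 -255 10
```

```text
time: 20.88
tcp_pos: [0.4401, 0.2005, 0.1061]
eef_rot: [[0.966, 0.257, 0.001], [0.257, -0.966, 0.002], [0.001, -0.002, -1.0]]
contact_force: [-0.5, 2.9, -0.4]
gripper_width: 0.019
grip_force: 29.6
p99 z [77.2 83.1 83.8 84.2 84.8]
now phi -179.0 r 48.0 [440.1 200.2 106.1]
-184.8 [-0.007  0.02 ]
-192.6 [-0.003  0.047]
-200.4 [0.005 0.073]
-208.2 [0.016 0.098]
-216.0 [0.03  0.121]
-223.8 [0.048 0.142]
-231.6 [0.068 0.16 ]
-239.4 [0.09  0.175]
-247.2 [0.115 0.188]
-255.0 [0.14  0.196]
```

```bash
python3 -m crank '-0.007 0.02 0 0 0 0 -1;-0.003 0.047 -0.001 0 0 0 -1;0.005 0.073 -0.002 0 0 0 -1;0.016 0.098 -0.002 0 0 0 -1;0.03 0.121 -0.003 0 0 0 -1;0.048 0.142 -0.003 0 0 0 -1;0.068 0.16 -0.004 0 0 0 -1;0.09 0.175 -0.005 0 0 0 -1;0.115 0.188 -0.005 0 0 0 -1;0.14 0.196 -0.006 0 0 0 -1;0.14 0.196 -0.006 0 0 0 -1;0.14 0.196 -0.006 0 0 0 -1;0.14 0.196 -0.006 0 0 0 -1'; python3 look.py wrist w13|tail -1; python3 look.py top t13|tail -1; python3 arc.py -254 -255 1
```

```text
time: 22.55
tcp_pos: [0.4761, 0.2482, 0.105]
eef_rot: [[0.967, 0.256, 0.003], [0.256, -0.967, 0.001], [0.003, -0.001, -1.0]]
contact_force: [2.2, 0.2, 0.3]
gripper_width: 0.0191
grip_force: 29.6
p99 z [75.6 81.3 82.2 82.6 83.2]
p99 z [76.7 80.  82.3 83.7 86.1]
now phi 104.9 r 48.7 [475.6 248.1 104.8]
-255.0 [-0.002  0.005]
```

View pics/w13.png

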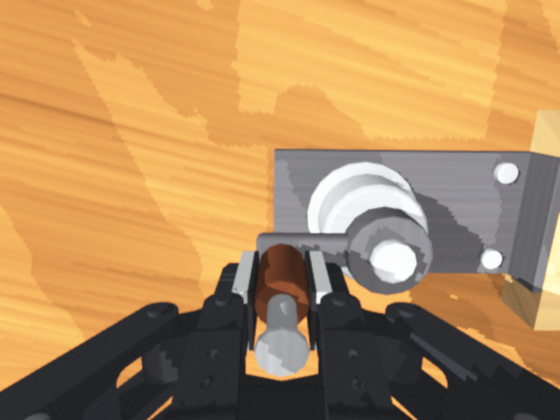

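The wrist view shows the jaws holding the sleeve at (283,280) and the arm pointing straight away from the slots. The hub is 7.1 mm below its dropped height, so one full turn is done. I'll let it settle, check the bats and hand in.

```bash
python3 -m crank '0 0 0 0 0 0 -1;0 0 0 0 0 0 -1;0 0 0 0 0 0 -1;0 0 0 0 0 0 -1'|grep -E 'tcp|contact|grip'; python3 - <<'E'
from h import *
S=cloud(load('t13')).reshape(-1,3);S=S[np.isfinite(S[:,2])]
t=np.radians(14.4);d=S[:,:2]-[.5216,.0683];X=d@[np.cos(t),np.sin(t)];Y=d@[-np.sin(t),np.cos(t)]
ok=True
for o in(0,-.05,-.1):
    T=S[(abs(X)<.07)&(abs(Y-o)<.015)&(S[:,2]>.098)&(S[:,2]<.112)]
    r=cv2.minAreaRect((T[:,:2]*1000).astype(np.float32));z=np.median(T[:,2]);print(len(T),r,z);ok&=abs(z-.105)<.002
if ok: print(manip.finish_job())
E
```

```text
tcp_pos: [0.475, 0.2478, 0.1044]
contact_force: [2.8, 1.8, 1.1]
gripper_width: 0.0192
grip_force: 29.6
159 ((521.8782348632812, 69.7347412109375), (109.24186706542969, 10.985688209533691), 14.319138526916504) 0.1055623294451975
158 ((534.1011962890625, 19.82433319091797), (108.94686889648438, 11.070816993713379), 14.390666007995605) 0.10523655715451474
160 ((546.66015625, -28.46807289123535), (109.06549835205078, 10.908768653869629), 14.341472625732422) 0.10523974655569424
the job is handed in; nothing more can be done
None
```

The job is handed in: the bat stands fully down in the empty slot, the screw was backed until it dropped 7 mm and then turned one full turn forward, and the gripper is still holding the crank handle; the other two bats measured where they were.

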